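# Bring the hanging canister tray to rest over the round-pan balance

### The arm

A 6-joint arm with a two-finger parallel gripper is mounted at the origin on the work surface. World frame = base frame: x ahead of the robot, y to its left, z up, the work surface at z = 0. Lengths are in m, angles in rad, forces in N, time in s.
With the tool pointing down it reaches from about 0.35 to 0.775 m from the base axis. Payload 5.5 kg.
Tool frame: the origin (TCP) lies on the centre line of the jaws, within the pads' length; the fingertips stand 17 mm ahead of it and the grasp point (between the pads) lies 2 mm behind it (env.nose_length is the distance from the TCP to the fingertips, in m); z points along the fingers, y is the line along which they close (so a half turn about z gives the same grasp; the last joint's range is limited). The gripper opens to 85 mm and grips with 20 to 120 N. Pads are 22 mm wide; open, the fingers measure 114 mm over their backs; the gripper's body (76 mm by 85 mm) begins 54 mm behind the grasp point. The pads swing forward as they close: fully open they stand 13 mm farther back than shut.
Start: joints at [-1.33, 0.313, 0.046, 1.304, 0, 1.431], TCP at [0.214, -0.534, 0.248] pointing down, gripper open.
Joint ranges: [-2.76, 2.76], [-0.86, 1.69], [-1.03, 1.26], [-2.2, 2.34], [-1.47, 1.5], [-3.14, 3.14]. Speed limits (rad/s): [2.57, 2.57, 3.14, 3.14, 3.14, 3.14].

### API

Orientations are given as a unit quaternion [x, y, z, w].
In Python, from station import env gives the robot as it stands.
- The arm moves only by the tool arm_command, never from a script. Its argument "series" is a list of rows, each an object of numbers: "grip": the closure, from 0 (fully open) to 1 (shut); "dx", "dy", "dz": the shift along the tool's x, y, z in m; "spin": the turn about the tool's z in degrees. A call has 1 to 12 rows; each row shifts and turns the commanded pose from where the row before left it, along the tool's axes as they then stand; what a row does not reach is not made up. A row lasts 1/8 s, in which the tool goes at most 62.5 mm and 10.7 degrees, less where a joint would pass 70% of its speed; a pose out of reach is approached as far as the arm can. A call is refused whole if a number of a shift passes 0.0625 or a number of a turn 10.7, either way. A call with a gripper value outside its range is refused whole. The fingers move at their own pace and stop on an object; the grip force is fixed at half the most. Time passes only in rows, so rows that do not move let the fingers close. It gives the time, the measured TCP pose, the force, the opening and the grip force at its end, in the units of the state.
- env.observe(): the state, without advancing time (a new reading comes with each control period).
- env.read_camera(name): name is "side" or "top" or "wrist"; returns a dict with "img" (420x560x3 uint8, blue, green, red), "intrinsics" (3x3 intrinsics, pixels), "extrinsics" (4x4, takes a point from world to camera coordinates). Camera axes: x right, y up, looking along -z (the intrinsics and any distortion apply to the point x, -y, -z); pixel columns grow to the right and rows downward; lengths in m; the calibration is good to about 2 mm. A picture is of the moment at which its call begins. There is no depth.
- env.finish_job(): hands the job in; it is judged then, once.
The state is a dict: "t": time; "joint_pos": joint angles; "qvel": joint speeds; "tau": joint torques, N m; "tool_pos": TCP position; "orientation": TCP orientation; "contact_force": force on the tool from outside, world axes, zero at the start; "ft_torque": the same for the moment, N m; "gripper_width": finger opening in m; "gripper_force": force on a finger pad.
Only numpy, scipy, OpenCV 4.12 (cv2) and the standard library are available. Lean on these libraries where they do the work, as an engineer would, in place of code of your own. Each camera call takes 0.05 s, during which the arm holds its last target. There are 200 camera calls.

### The job

The tray with the two steel canisters hangs from the trolley of the bench gantry and has one end parked on the stand. Take the trolley by its handle and run it along the rails so that the tray drops off the stand, calm the tray's rocking with the trolley alone, without the robot touching the tray or the tray knocking into anything, and bring it to rest level, centred over the balance with the round pan; keep it still there for three seconds, then let go of the handle and move clear. Never let the tray rock to twice the lean it has at the start, and do not shift the stand.

Things in the scene. Friction and masses are not known exactly. Their poses are not given: they have to be found in the camera images.
- gantry: Bench gantry, fixed: two parallel round steel rails (16 mm thick, centres 222 mm up, 156 mm apart, 860 mm long) on four grey legs. Origin on the table under the middle of the rails; its y axis runs along the rails, x across them, z up.
- trolley (a joint): Travel of the trolley along the gantry's y axis, m: 0 = trolley midway on the rails, range -0.32 to 0.14. Runs with about 1.5 N of dry friction and 2 N s/m of drag, and stays where it is left. Moving mass 0.4 kg plus the tray. Starts between 0.088 and 0.115.
- trolley_grip (a point): The point to grip on the trolley: centre of its black upright handle block, 30 mm across the rails (gantry x), 24 mm along them (gantry y), 56 mm tall; the block's top lies 25 mm above this point, the trolley's flat deck (190 x 70 mm) 31 mm below it. The point is 276 mm above the table, turns with the gantry. The tray's pivot lies 66 mm straight below it.
- tray (a joint): Rocking angle of the tray about its pivot pin, rad; the pin lies across the rails (gantry x axis), straight below the trolley's handle. 0 = hanging level; positive = the end on the gantry's +y side is up. About 0.25 at the start, where the +y end lies on the stand. Nearly undamped: a swing takes about a minute to fade to a third.
- tray_floor (a point): Centre of the tray's upper face, 69 mm below the pin in the tray's frame. Steel tray 380 mm long (along the rails), 90 wide; at 155 either side a fixed canister (54 dia., 60 tall), at 183 a cross skid bar below (10 thick, 95 mm below the pin at its lowest). Mass 0.7 kg, centre of mass 46 mm below the pin; it swings like a pendulum 0.53 m long (period 1.46 s).
- stand: Parking stand, 4 kg, loose on the table between the rails near their +y end: 110 mm square foot, a pillar and a 100 x 100 x 12 mm flat top plate, top 163 mm above the table. Origin under the centre of its foot, z up. The skid bar under the tray's +y end leaves the plate's edge (50 mm from its axis, towards the rails' middle) and drops when the trolley passes about 0.065.
- round_pan (a point): Centre of the top of the round weighing pan (110 mm diameter, 40 mm above the table) of one of two fixed low white balances (150 mm along the rails, 190 mm across) standing between the legs under the rails: the target. It lies under the middle line between the rails.
- square_pan (a point): Centre of the top of the square pan (100 mm) of the other balance, of the same height: not the target. The two balances swap places from run to run.
Mind the look-alikes: they are no part of the job. There is more than one size of the stand; the job needs the larger. Leave any blue look-alike of the part that bears round_pan alone.

How it is judged:
On the way, in this order (a step that is already met when the one before it is completed fails the run):
1. the tray has come off the stand (value of joint trolley below 0.062 m and value of joint tray below 0.12 rad and contact force between tray and stand below 0.05 N), for 0.1 s.
2. the tray hangs centred over the round pan, level and still for 3 s (horizontal distance between tray_floor and round_pan below 0.018 m and value of joint tray between -0.07 and 0.07 rad), for 3 s.
At the end, for the whole second after the job is handed in: The trolley is let go and stands still; the tray hangs within 18 mm of centre over the round pan and rocks less than 0.07 rad either way (all of step 2 and velocity of joint trolley between -0.02 and 0.02 m/s and distance of stand from where it was at the start of the episode below 0.015 m); the robot touches nothing.
It fails at once if the tray rocks to 0.48 rad, nearly twice its lean at the start (value of joint tray above 0.48 rad or value of joint tray below -0.48 rad).
It fails at once if the robot touches the tray (contact force between tray and the fingers above 0.5 N or contact force between tray and the arm above 0.5 N).
It fails at once if the tray, once off the stand, knocks against something (value of joint tray below 0.12 rad and contact force between tray and anything else above 1 N).
It fails at once if the stand is shifted (distance of stand from where it was at the start of the episode above 0.015 m).
It also fails if it takes over 51 s, if anything falls off the work surface, if the arm or the gripper's body presses on something with over 40 N, if the wrist force passes 120 N, or if a joint passes its speed limit or range.

## Working session

There is one attempt and no reset: what is moved stays moved. The work goes in short steps, Python scripts to look and compute and a tool call to move; the robot and the scene stay as the last step left them, time stands still between calls to the robot, and variables do not carry over. Pictures are saved under pics/ and viewed, at most 10 in all, crops included, and the job is handed in when it is done.

Besides the shell and the picture viewer there is one more tool, called after "Emit:" as name([rows], argument=value, ...), one row to a line, values as JSON. arm_command: Moves the arm, as the interface text tells. Its arguments: {"type":"object","properties":{"series":{"type":"array"}},"required":["series"]}

```bash
ls; mkdir -p pics; python3 - <<'E'
from station import env
import cv2,numpy as np
for n in("top","side"):
    r=env.read_camera(n); cv2.imwrite(f"pics/{n}0.png",r["img"]); print(n,r["intrinsics"],r["extrinsics"].round(4).tolist())
    np.savez(n+".npz",K=r["intrinsics"],E=r["extrinsics"])
print(env.observe())
E
```

```text
pics
top [[423.66587305   0.         277.56636557]
 [  0.         423.66587305 203.08340248]
 [  0.           0.           1.        ]] [[-0.0296, -0.9994, -0.0198, -0.0062], [0.9874, -0.0323, 0.155, -0.5351], [-0.1556, -0.015, 0.9877, -1.5048], [0.0, 0.0, 0.0, 1.0]]
side [[493.92359119   0.         273.07215063]
 [  0.         493.92359119 206.07575993]
 [  0.           0.           1.        ]] [[-0.6905, 0.7233, -0.004, 0.377], [-0.4746, -0.4489, 0.7572, 0.0883], [0.5458, 0.5247, 0.6532, -2.0289], [0.0, 0.0, 0.0, 1.0]]
{'t': 0.1, 'joint_pos': array([-1.32958909e+00,  3.13936197e-01,  4.51489230e-02,  1.30358619e+00,
        2.00062782e-05,  1.43120772e+00]), 'qvel': array([ 8.72749355e-04, -1.65869786e-03,  3.61222748e-03,  1.32462151e-03,
        3.17283269e-05,  7.25533762e-04]), 'tau': array([ 3.78391022e-03, -4.81727529e+01,  2.99243903e+01,  1.26915731e-02,
       -8.39399650e-05, -4.80774119e-06]), 'tool_pos': array([ 0.21361157, -0.53342486,  0.24751484]), 'orientation': array([ 9.81928702e-01,  1.89249576e-01, -3.00592192e-05, -7.88059969e-04]), 'contact_force': array([0.20232264, 0.14149692, 0.32129802]), 'ft_torque': array([ 0.04847545, -0.03898671, -0.00767831]), 'gripper_force': 0.0, 'gripper_width': 0.08536057246349292}
```

View pics/top0.png

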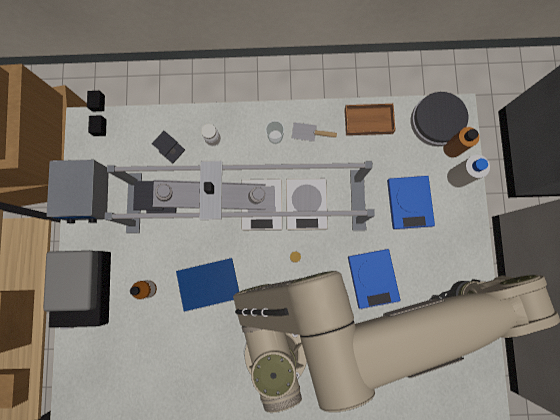

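View pics/side0.png

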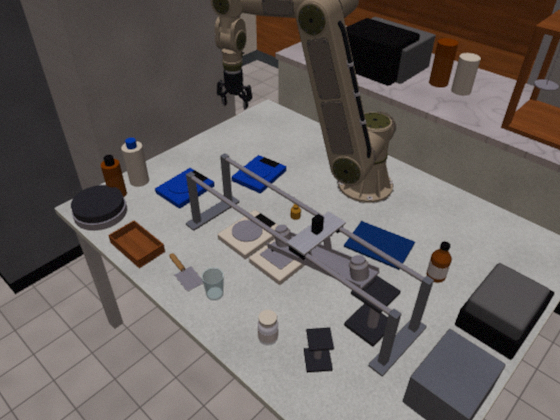

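The top view shows the trolley handle near (209,187), the stand at the left (about 165,197), the round pan near (307,195) and the square pan near (262,200). The rails run left to right. I'll enlarge it.

```bash
python3 - <<'E'
import cv2
i=cv2.imread("pics/top0.png")[145:245,95:385]
i=cv2.resize(i,None,fx=2.75,fy=2.75,interpolation=cv2.INTER_CUBIC); 
j=cv2.imread("pics/side0.png")[205:300,205:400]
cv2.imwrite("pics/c1.png",i)
cv2.imwrite("pics/c2.png",cv2.resize(j,None,fx=4,fy=4,interpolation=cv2.INTER_CUBIC))
E
```

```text
(no output)
```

View pics/c1.png

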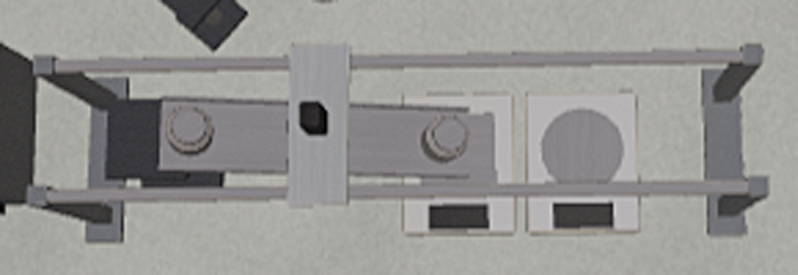

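View pics/c2.png

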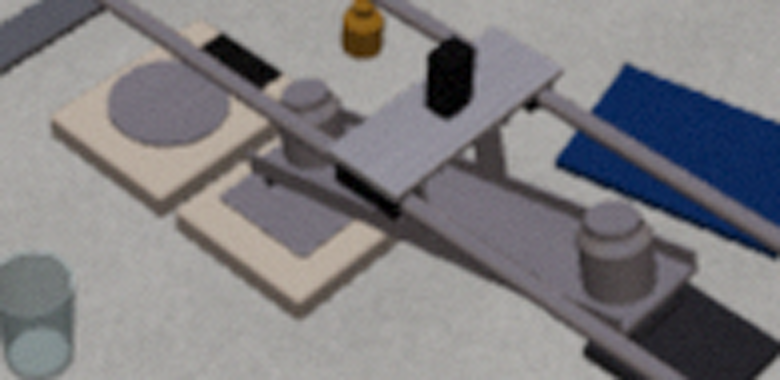

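Crop 1 (x2.75) shows the deck corners at (290,44), (349,44), (349,204) and (290,205), the pan at x 541–624 with centre about (582,149), and the rails' ends. Crop 2 (x4) shows the pan centre at (168,103) and the handle centre at (451,78).

```bash
cat > h.py <<'E'
import numpy as np
C={n:np.load(f"{n}.npz") for n in("top","side")}
def ray(n,u,v,z,E=None):
    K=C[n]["K"];E=C[n]["E"] if E is None else E
    d=np.array([(u-K[0,2])/K[0,0],-(v-K[1,2])/K[1,1],-1]);R=E[:3,:3]
    c=-R.T@E[:3,3];w=R.T@d
    return c+w*(z-c[2])/w[2]
t=lambda x,y,z:ray("top",95+(x+.5)/2.75-.5,145+(y+.5)/2.75-.5,z)
s=lambda x,y,z:ray("side",205+(x+.5)/4-.5,205+(y+.5)/4-.5,z)
E
python3 - <<'E'
from h import *
p=lambda a,b:print(a,b.round(4))
dk=[t(*q,.245) for q in[(290,44),(349,44),(349,204),(290,205)]]
for q in dk:p("deck",q)
p("deckc",np.mean(dk,0)); p("htop",t(312,116,.301)); p("grip side",s(451,78,.273))
p("pan top",t(582,149,.04));p("pan side",s(168,103,.04))
for q in[(45,65),(752,53),(40,195),(758,187)]:p("rail",t(*q,.222))
for q in[(404,94),(514,94),(514,235),(404,235)]:p("sqbal",t(*q,.03))
for q in[(528,94),(637,94),(638,234),(528,234)]:p("rdbal",t(*q,.03))
E
```

```text
deck [0.6492 0.2198 0.245 ]
deck [0.6468 0.1504 0.245 ]
deck [0.458  0.1521 0.245 ]
deck [0.459 0.22  0.245]
deckc [0.5533 0.1856 0.245 ]
htop [0.5509 0.1841 0.301 ]
grip side [0.5543 0.1892 0.273 ]
pan top [ 0.5471 -0.1283  0.04  ]
pan side [ 0.5516 -0.1252  0.04  ]
rail [0.6398 0.5183 0.222 ]
rail [ 0.6254 -0.3238  0.222 ]
rail [0.4831 0.5192 0.222 ]
rail [ 0.4655 -0.3208  0.222 ]
sqbal [0.6319 0.1084 0.03  ]
sqbal [ 0.6269 -0.0403  0.03  ]
sqbal [ 0.4363 -0.0343  0.03  ]
sqbal [0.4409 0.1115 0.03  ]
rdbal [ 0.6263 -0.0591  0.03  ]
rdbal [ 0.6213 -0.2058  0.03  ]
rdbal [ 0.4325 -0.1981  0.03  ]
rdbal [ 0.4371 -0.0529  0.03  ]
```

Emit:
arm_command([
  {"spin":-10.7,"dz":-0.03},
  {"spin":-10.7,"dz":-0.03},
  {"spin":-10.7,"dz":-0.03},
  {"spin":-10.7,"dz":-0.03},
  {"spin":-10.7},
  {"spin":-10.7},
  {"spin":-10.7},
  {"spin":-10.7},
  {"spin":-10.7},
  {"spin":-10.7},
  {"spin":-10.7},
  {"spin":-10.7},
])

```text
invalid input
```

Emit:
arm_command([
  {"spin":-10.7},
  {"spin":-10.7},
  {"spin":-7.2},
  {"spin":0},
])

```text
invalid input
```

Emit:
arm_command([
  {"grip":0,"dx":0,"dy":0,"dz":-0.03,"spin":-10.6},
  {"grip":0,"dx":0,"dy":0,"dz":-0.03,"spin":-10.6},
])

```text
t: 0.35
tool_pos: [0.2136, -0.5333, 0.3081]
orientation: [0.929, 0.369, 0.0, -0.001]
contact_force: [0.3, 0.6, 0.3]
gripper_width: 0.0855
gripper_force: 0.0
```

Emit:
arm_command([
  {"grip":0,"dx":0,"dy":0,"dz":-0.03,"spin":-10.6},
  {"grip":0,"dx":0,"dy":0,"dz":-0.03,"spin":-10.6},
  {"grip":0,"dx":0,"dy":0,"dz":0,"spin":-10.6},
  {"grip":0,"dx":0,"dy":0,"dz":0,"spin":-10.6},
  {"grip":0,"dx":0,"dy":0,"dz":0,"spin":-10.6},
  {"grip":0,"dx":0,"dy":0,"dz":0,"spin":-10.6},
  {"grip":0,"dx":0,"dy":0,"dz":0,"spin":-10.6},
  {"grip":0,"dx":0,"dy":0,"dz":0,"spin":-10.6},
  {"grip":0,"dx":0,"dy":0,"dz":0,"spin":-10.6},
  {"grip":0,"dx":0,"dy":0,"dz":0,"spin":-10.6},
  {"grip":0,"dx":0,"dy":0,"dz":0,"spin":-10.6},
  {"grip":0,"dx":0,"dy":0,"dz":0,"spin":-10.6},
])

```text
t: 1.85
tool_pos: [0.2137, -0.5337, 0.3678]
orientation: [0.082, 0.997, 0.0, -0.0]
contact_force: [0.6, 0.3, -0.0]
gripper_width: 0.0851
gripper_force: 0.0
```

Emit:
arm_command([
  {"grip":0,"dx":0,"dy":0,"dz":0,"spin":-8.6},
  {"grip":0,"dx":-0.02,"dy":0.05,"dz":0,"spin":0},
  {"grip":0,"dx":-0.03,"dy":0.06,"dz":0,"spin":0},
  {"grip":0,"dx":-0.03,"dy":0.06,"dz":0,"spin":0},
  {"grip":0,"dx":-0.03,"dy":0.06,"dz":0,"spin":0},
])

```text
t: 2.48
tool_pos: [0.3224, -0.3165, 0.3679]
orientation: [0.011, 1.0, 0.0, -0.0]
contact_force: [1.7, -0.1, 0.3]
gripper_width: 0.0853
gripper_force: 0.0
```

Emit:
arm_command([
  {"grip":0,"dx":-0.024,"dy":0.055,"dz":0,"spin":0},
  {"grip":0,"dx":-0.024,"dy":0.055,"dz":0,"spin":0},
  {"grip":0,"dx":-0.024,"dy":0.055,"dz":0,"spin":0},
  {"grip":0,"dx":-0.024,"dy":0.055,"dz":0,"spin":0},
  {"grip":0,"dx":-0.024,"dy":0.055,"dz":0,"spin":0},
  {"grip":0,"dx":-0.024,"dy":0.055,"dz":0,"spin":0},
  {"grip":0,"dx":-0.024,"dy":0.055,"dz":0,"spin":0},
  {"grip":0,"dx":-0.024,"dy":0.055,"dz":0,"spin":0},
  {"grip":0,"dx":-0.024,"dy":0.055,"dz":0,"spin":0},
  {"grip":0,"dx":0,"dy":0,"dz":0,"spin":0},
])

```text
t: 3.72
tool_pos: [0.5489, 0.1757, 0.366]
orientation: [0.008, 1.0, -0.0, -0.001]
contact_force: [-0.5, -0.8, -0.9]
gripper_width: 0.0854
gripper_force: 0.0
```

```bash
python3 - <<'E'
from station import env
import cv2,numpy as np
r=env.read_camera("wrist"); cv2.imwrite("pics/w1.png",r["img"]); np.savez("wrist.npz",K=r["intrinsics"],E=r["extrinsics"]);print(r["intrinsics"],r["extrinsics"])
o=env.observe();print(o["t"],o["tool_pos"],o["orientation"],o["joint_pos"])
E
```

```text
[[351.41188306   0.         280.34643699]
 [  0.         351.41188306 204.6824336 ]
 [  0.           0.           1.        ]] [[ 1.38541959e-02  9.99903744e-01  7.50683004e-04 -1.84092711e-01]
 [-9.65673395e-01  1.35746655e-02 -2.59404363e-01  5.91896635e-01]
 [-2.59389584e-01  2.86892425e-03  9.65768509e-01 -3.49995682e-01]
 [ 0.00000000e+00  0.00000000e+00  0.00000000e+00  1.00000000e+00]]
3.775 [0.54826816 0.17385798 0.36659495] [ 8.61223292e-03  9.99961924e-01 -4.14866269e-04 -1.34422691e-03] [ 1.67704479e-01  3.19034158e-01  3.41432519e-01  1.59598700e+00
 -3.45300937e-04  1.84929657e-01]
```

View pics/w1.png

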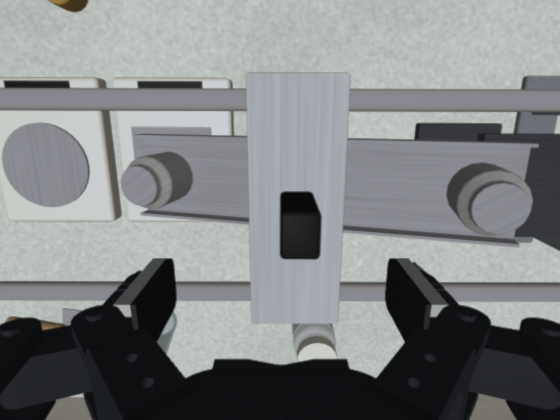

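The wrist view shows the deck corners at (248,72), (350,72), (339,323) and (251,323). The handle is at about (283–320, 192–258) and the pan centre at (46,165), spanning x 3–89. Both canisters are visible.

```bash
python3 - <<'E'
from h import *
C["wrist"]=np.load("wrist.npz");w=lambda u,v,z:ray("wrist",u,v,z).round(4)
E=C["wrist"]["E"];print("cam",-E[:3,:3].T@E[:3,3])
d=[w(u,v,.245) for u,v in[(248,72),(350,72),(339,323),(251,323)]]
print(*d,np.mean(d,0))
print("base",w(282,258,.245),w(320,258,.245));print("top corners",[w(u,v,.301) for u,v in[(282,258),(320,258),(283,193),(310,193)]])
print("pan",w(46,165,.04),w(3,165,.04),w(89,165,.04))
print("rails",w(0,99,.222),w(559,99,.222),w(0,291,.222),w(559,291,.222))
E
```

```text
cam [0.48334405 0.1770443  0.49169357]
[0.4586 0.1562 0.245 ] [0.4596 0.2235 0.245 ] [0.6482 0.2218 0.245 ] [0.6472 0.1515 0.245 ] [0.5534  0.18825 0.245  ]
base [0.5915 0.177  0.245 ] [0.5919 0.2058 0.245 ]
top corners [array([0.5669, 0.177 , 0.301 ]), array([0.5672, 0.1993, 0.301 ]), array([0.5278, 0.178 , 0.301 ]), array([0.5281, 0.1931, 0.301 ])]
pan [ 0.5474 -0.1261  0.04  ] [ 0.5466 -0.1816  0.04  ] [ 0.5481 -0.0706  0.04  ]
rails [ 0.4725 -0.0286  0.222 ] [0.4782 0.3823 0.222 ] [ 0.6284 -0.0631  0.222 ] [0.6352 0.4124 0.222 ]
```

Emit:
arm_command([
  {"grip":0,"dx":-0.0045,"dy":0.014,"dz":0,"spin":0},
  {"grip":0,"dx":0,"dy":0,"dz":0.03,"spin":0},
  {"grip":0,"dx":0,"dy":0,"dz":0.03,"spin":0},
  {"grip":0,"dx":0,"dy":0,"dz":0.015,"spin":0},
  {"grip":0,"dx":0,"dy":0,"dz":0,"spin":0},
])

```text
t: 4.4
tool_pos: [0.5524, 0.1853, 0.2928]
orientation: [0.011, 1.0, -0.0, -0.001]
contact_force: [-0.3, -0.6, -0.3]
gripper_width: 0.0851
gripper_force: 0.0
```

Emit:
arm_command([
  {"grip":0,"dx":0,"dy":0.002,"dz":0.016,"spin":0},
  {"grip":1,"dx":0,"dy":0,"dz":0,"spin":0},
  {"grip":1,"dx":0,"dy":0,"dz":0,"spin":0},
  {"grip":1,"dx":0,"dy":0,"dz":0,"spin":0},
  {"grip":1,"dx":0,"dy":0,"dz":0,"spin":0},
  {"grip":1,"dx":0,"dy":0,"dz":0,"spin":0},
  {"grip":1,"dx":0,"dy":0,"dz":0,"spin":0},
  {"grip":1,"dx":0,"dy":0,"dz":0,"spin":0},
])

```text
t: 5.4
tool_pos: [0.5534, 0.188, 0.2783]
orientation: [0.01, 1.0, -0.0, 0.001]
contact_force: [-0.5, -1.6, 5.0]
gripper_width: 0.0232
gripper_force: 60.5
```

```bash
python3 - <<'E'
from station import env
import cv2,numpy as np
r=env.read_camera("wrist"); cv2.imwrite("pics/w2.png",r["img"]); np.savez("wrist2.npz",K=r["intrinsics"],E=r["extrinsics"])
o=env.observe();print(o["t"],o["tool_pos"],o["contact_force"],o["gripper_width"],o["gripper_force"])
E
```

```text
5.45 [0.55340921 0.187911   0.27827049] [ 0.09983108 -0.89010591  5.79393359] 0.02355925314071779 60.47902286052704
```

View pics/w2.png

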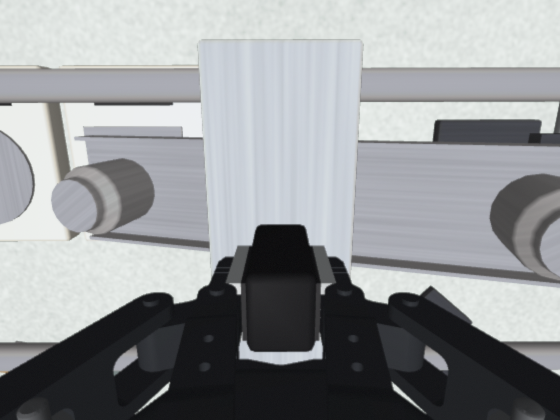

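Gripped: width 23.5 mm, 60 N, and the handle is at y≈0.188. The view is fixed to the trolley, so the left canister lid at about (77,206) gives the tray angle. Next are the angle meter and the motion plan.

```bash
cat > plan.py <<'E'
import numpy as np
from scipy.optimize import minimize
g,L=9.81,.53; W=2*np.pi/1.46; DT=.005; N=25
def sim(d,th,w,rel=None,tail=0,tau=.025):
    """d: row shifts. returns traj (th, w, x); rel: x at which the tray is released"""
    d=np.r_[d,np.zeros(tail)]; xc=np.r_[0,np.cumsum(d)]
    c=np.interp(np.arange(len(d)*N+1)/N,np.arange(len(xc)),xc)
    k=1-np.exp(-DT/tau); x=v=y=0.; out=[]
    for ci in c[1:]:
        y+=k*(ci-y); xn=x+k*(y-x); vn=(xn-x)/DT; a=(vn-v)/DT; x,v=xn,vn
        if rel is None or x<rel:
            rel=None; w+=DT*(-W*W*np.sin(th)-a*np.cos(th)/L); th+=DT*w
        out.append((th,w,x))
    return np.array(out)
amp=lambda r:np.hypot(r[-1,0],r[-1,1]/W)
E
cat > a.py <<'E'
from h import *
import cv2
Z=.066+.002
def pts(th,P,y,z,s):  # world square patch of half size s, tray frame (x,y,z)
    c=np.array([[-s,y-s,z],[s,y-s,z],[s,y+s,z],[-s,y+s,z]])
    R=np.array([[1,0,0],[0,np.cos(th),-np.sin(th)],[0,np.sin(th),np.cos(th)]])
    q=c@R.T; k=-.018; G=np.array([[np.cos(k),-np.sin(k),0],[np.sin(k),np.cos(k),0],[0,0,1]])
    return q@G.T+P-[0,0,Z]
def proj(K,E,X):
    p=X@E[:3,:3].T+E[:3,3]; p=p*[1,-1,-1]; p=p@K.T; return (p[:,:2]/p[:,2:]).astype(np.float32)
E
python3 - <<'E'
from a import *
d=np.load("wrist2.npz");P=np.array([.5534,.188,.2783])
for th in(0,.1,.2,.22,.24,.26,.28):print(th,proj(d["K"],d["E"],pts(th,P,-.155,-.009,.0)).mean(0).round(1),proj(d["K"],d["E"],pts(th,P,.155,-.009,.0)).mean(0).round(1))
from plan import *
n=16
def cost(d,full=0):
    c=0
    for r in(-.019,-.025,-.031):
        s=sim(d,.25,0,r,2); c+=amp(s)**2*400+np.maximum(np.abs(s[:,0])-.27,0).max()**2*400
        # keep bar away from edge: when th<.25 after release
        y=s[:,2]+.19*np.cos(s[:,0])+.095*np.sin(s[:,0]); e=r+.2008
        on=s[:,2]<r-.03; c+=(np.maximum(y[on]-e+.02,0).max() if on.any() else 0)**2*1e4
    return c+np.sum(np.diff(np.r_[0,d,0])**2)*20
best=None
for v in(.02,.03,.04):
    x0=np.full(n,-.314/n)
    r=minimize(cost,x0,method="SLSQP",bounds=[(-.05,.03)]*n,constraints={"type":"eq","fun":lambda d:d.sum()+.314},options=dict(maxiter=60))
    break
d=r.x.round(3);print(r.fun,d.tolist(),d.sum())
for q in(-.015,-.025,-.035):
    s=sim(d,.25,0,q,2);print(q,amp(s),s[:,0].min(),s[np.argmin(s[:,0]):,0].max(),s[12::25,0].round(2),s[12::25,2].round(3))
E
```

```text
0 [ 23.3 222.2] [535.5 221.6]
0.1 [ 42.7 214.8] [555.  230.1]
0.2 [ 61.7 208.3] [574.7 240. ]
0.22 [ 65.4 207.1] [578.6 242.2]
0.24 [ 69.2 206. ] [582.5 244.4]
0.26 [ 72.9 204.9] [586.5 246.7]
0.28 [ 76.6 203.8] [590.4 249.1]
14.935390408306748 [-0.032, 0.001, 0.001, -0.03, -0.032, -0.032, -0.032, -0.032, -0.032, -0.032, -0.032, 0.001, 0.001, 0.001, 0.001, -0.032] -0.312
-0.015 0.14499100664480855 -0.18811221519502905 0.18009553576736875 [ 0.25  0.22  0.09 -0.06 -0.14 -0.19 -0.18 -0.12 -0.02  0.08  0.15  0.17
  0.1  -0.   -0.1  -0.16 -0.15 -0.13] [-0.007 -0.03  -0.031 -0.037 -0.065 -0.097 -0.129 -0.161 -0.193 -0.225
 -0.257 -0.282 -0.283 -0.282 -0.281 -0.287 -0.31  -0.312]
-0.025 0.10331527282017983 -0.16678025073977498 0.1439228305509766 [ 0.25  0.24  0.13 -0.   -0.09 -0.15 -0.17 -0.13 -0.06  0.02  0.1   0.14
  0.1   0.02 -0.06 -0.11 -0.1  -0.1 ] [-0.007 -0.03  -0.031 -0.037 -0.065 -0.097 -0.129 -0.161 -0.193 -0.225
 -0.257 -0.282 -0.283 -0.282 -0.281 -0.287 -0.31  -0.312]
-0.035 0.22400239459822377 -0.2452610655296667 0.21836821061851389 [ 0.25  0.25  0.25  0.25  0.22  0.14  0.02 -0.11 -0.21 -0.25 -0.22 -0.14
 -0.07  0.02  0.1   0.17  0.22  0.17] [-0.007 -0.03  -0.031 -0.037 -0.065 -0.097 -0.129 -0.161 -0.193 -0.225
 -0.257 -0.282 -0.283 -0.282 -0.281 -0.287 -0.31  -0.312]
```

```bash
python3 - <<'E'
from plan import *
for v in(.02,.025,.03,.035,.04):
  for k in range(5,15):
    if k*v>.33 or k*v<.1: continue
    R=[sim([-v]*k,.25,0,q,2) for q in(-.015,-.025,-.035)]
    A=[round(amp(s),3) for s in R]
    if max(A)<.2: print(v,k,round(v*k,3),A,[round(np.abs(s[:,0]).max(),3) for s in R])
E
```

```text
0.02 10 0.2 [np.float64(0.184), np.float64(0.181), np.float64(0.184)] [np.float64(0.25), np.float64(0.25), np.float64(0.25)]
0.025 9 0.225 [np.float64(0.166), np.float64(0.174), np.float64(0.187)] [np.float64(0.25), np.float64(0.25), np.float64(0.25)]
0.025 10 0.25 [np.float64(0.17), np.float64(0.165), np.float64(0.164)] [np.float64(0.25), np.float64(0.25), np.float64(0.25)]
0.03 9 0.27 [np.float64(0.148), np.float64(0.155), np.float64(0.167)] [np.float64(0.25), np.float64(0.25), np.float64(0.25)]
0.03 10 0.3 [np.float64(0.157), np.float64(0.15), np.float64(0.146)] [np.float64(0.25), np.float64(0.25), np.float64(0.25)]
0.035 9 0.315 [np.float64(0.13), np.float64(0.136), np.float64(0.146)] [np.float64(0.25), np.float64(0.25), np.float64(0.25)]
0.04 8 0.32 [np.float64(0.163), np.float64(0.176), np.float64(0.192)] [np.float64(0.25), np.float64(0.25), np.float64(0.25)]
```

Emit:
arm_command([
  {"grip":1,"dx":0,"dy":-0.025,"dz":0,"spin":0},
  {"grip":1,"dx":0,"dy":-0.025,"dz":0,"spin":0},
  {"grip":1,"dx":0,"dy":-0.025,"dz":0,"spin":0},
  {"grip":1,"dx":0,"dy":-0.025,"dz":0,"spin":0},
  {"grip":1,"dx":0,"dy":-0.025,"dz":0,"spin":0},
  {"grip":1,"dx":0,"dy":-0.025,"dz":0,"spin":0},
  {"grip":1,"dx":0,"dy":-0.025,"dz":0,"spin":0},
  {"grip":1,"dx":0,"dy":-0.025,"dz":0,"spin":0},
  {"grip":1,"dx":0,"dy":-0.025,"dz":0,"spin":0},
  {"grip":1,"dx":0,"dy":0,"dz":0,"spin":0},
  {"grip":1,"dx":0,"dy":0,"dz":0,"spin":0},
])

```text
t: 6.82
tool_pos: [0.5493, -0.0378, 0.2783]
orientation: [0.011, 1.0, -0.0, 0.001]
contact_force: [0.8, -1.3, 5.6]
gripper_width: 0.0232
gripper_force: 61.0
```

```bash
cat > meas.py <<'E'
import sys
from station import env
from a import *
from scipy.optimize import curve_fit
tag=sys.argv[1];n=int(sys.argv[2])
d2=np.load("wrist2.npz");P2=np.array([.5534,.188,.2783])
S=.03
src=proj(d2["K"],d2["E"],pts(.28,P2,-.155,-.009,S))  # reference (.28 by projection)
ref=cv2.imread("pics/w2.png",0);M=120
patch=cv2.warpPerspective(ref,cv2.getPerspectiveTransform(src,np.float32([[0,0],[M,0],[M,M],[0,M]])),(M,M))
mask=np.zeros((M,M),np.uint8);cv2.circle(mask,(M//2,M//2),50,1,-1);mk=mask>0
T=[];A=[];Q=[]
G=np.arange(-.35,.4,.005)
for i in range(n):
    t=env.observe()["t"];o=env.observe()["tool_pos"]; r=env.read_camera("wrist"); im=cv2.cvtColor(r["img"],cv2.COLOR_BGR2GRAY)
    sc=[]
    for th in G:
        q=proj(r["intrinsics"],r["extrinsics"],pts(th,o,-.155,-.009,S))
        p=cv2.warpPerspective(im,cv2.getPerspectiveTransform(q,np.float32([[0,0],[M,0],[M,M],[0,M]])),(M,M))
        sc.append(np.corrcoef(p[mk],patch[mk])[0,1])
    k=int(np.argmax(sc));T.append(t);A.append(G[k]);Q.append(sc[k])
cv2.imwrite(f"pics/m{tag}.png",r["img"])
T=np.array(T);A=np.array(A);W=2*np.pi/1.46;te=env.observe()["t"]
X=np.c_[np.cos(W*(T-te)),np.sin(W*(T-te)),np.ones(n)]
c,res,*_=np.linalg.lstsq(X,A,rcond=None)
print("ang",A.round(3),"ncc",np.round(Q,2)[::4]);print("t",te,"th",c[0].round(4),"w",(c[1]*W).round(4),"amp",np.hypot(*c[:2]).round(4),"zero",c[2].round(4),"rms",np.std(A-X@c).round(4))
print("tcp",env.observe()["tool_pos"].round(4),env.observe()["contact_force"].round(1))
E
python3 meas.py 1 30
```

```text
ang [0.145 0.17  0.195 0.21  0.215 0.215 0.205 0.19  0.165 0.13  0.095 0.07
 0.205 0.17  0.14  0.115 0.09  0.075 0.075 0.075 0.075 0.08  0.095 0.12
 0.145 0.175 0.21  0.07  0.1   0.135] ncc [0.64 0.73 0.63 0.57 0.55 0.54 0.56 0.73]
t 8.325 th 0.0361 w 0.1449 amp 0.0494 zero 0.1377 rms 0.0374
tcp [ 0.5493 -0.0373  0.2783] [ 2.  -2.   5.3]
```

View pics/m1.png

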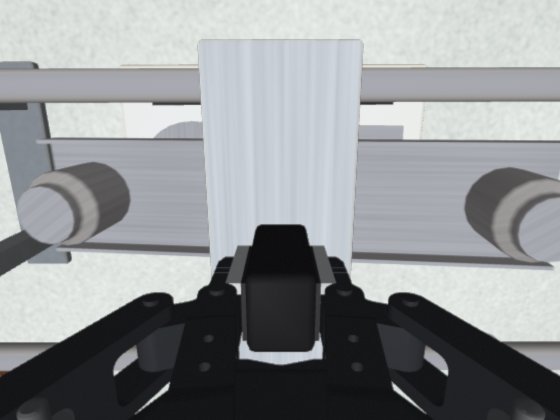

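The tray is off the stand and near level, with the left lid at (47,213) and the right one at about (540,225). The lid-only template slides off the frame edge, so I'll record frames and match the inner canister parts on both sides.

```bash
cat > meas.py <<'E'
import sys,os
from station import env
import numpy as np,cv2
tag=sys.argv[1];n=int(sys.argv[2]);f=f"seq{tag}.npz"
if not os.path.exists(f):
    T=[];F=[]
    for i in range(n):
        T.append(env.observe()["t"]);F.append(env.read_camera("wrist")["img"])
    np.savez(f,T=T,F=F)
z=np.load(f);T=z["T"];F=[cv2.cvtColor(a,cv2.COLOR_BGR2GRAY) for a in z["F"]]
ref=cv2.imread("pics/m1.png",0)
# canister patches in ref, matched with scale; angle ~ horizontal shift
def track(im,u0,u1,v0,v1):
    best=(-2,)
    for s in np.arange(.86,1.15,.02):
        t=cv2.resize(ref[v0:v1,u0:u1],None,fx=s,fy=s)
        a,b=max(0,u0-70),min(560,u1+70)
        m=cv2.matchTemplate(im[v0-40:v1+40,a:b],t,cv2.TM_CCOEFF_NORMED)
        _,q,_,l=cv2.minMaxLoc(m)
        if q>best[0]:
            x=l[0]
            if 0<x<m.shape[1]-1:
                y0,y1,y2=m[l[1],x-1:x+2];x+=.5*(y0-y2)/(y0-2*y1+y2)
            best=(q,a+x+t.shape[1]/2-(u0+u1)/2,s)
    return best
A=np.array([track(i,55,140,150,225) for i in F]);B=np.array([track(i,458,535,150,225) for i in F])
W=2*np.pi/1.46;te=env.observe()["t"];X=np.c_[np.cos(W*(T-te)),np.sin(W*(T-te)),np.ones(len(T))]
for N,q in(("L",A),("R",B)):
    c=np.linalg.lstsq(X,q[:,1],rcond=None)[0];print(N,q[:,1].round(1),"ncc",q[:,0].min().round(2),"scale",q[:,2].min(),q[:,2].max(),"fit",c.round(2),"amp",np.hypot(*c[:2]).round(2),"rms",np.std(q[:,1]-X@c).round(2))
print("t",te,"tcp",env.observe()["tool_pos"].round(4))
E
python3 meas.py 2 28
```

```text
L [  4.8   8.5  11.   12.3  12.4  11.    8.5   4.8   0.1  -5.3 -11.2 -17.6
 -23.6 -29.3 -34.7 -38.8 -42.1 -44.1 -45.  -44.7 -42.7 -39.6 -35.3 -30.5
 -24.9 -18.7 -12.6  -6.6] ncc 0.88 scale 0.9800000000000001 1.02 fit [ 15.26  24.4  -16.24] amp 28.78 rms 0.08
R [  5.    9.   12.1  13.1  13.2  12.1   9.    5.1   0.1  -5.7 -12.1 -18.2
 -24.6 -30.1 -35.4 -39.7 -43.3 -45.1 -45.9 -45.4 -43.3 -40.5 -36.4 -31.3
 -25.9 -19.6 -13.1  -7.2] ncc 0.92 scale 0.9600000000000001 1.02 fit [ 15.72  25.13 -16.6 ] amp 29.64 rms 0.33
t 9.725 tcp [ 0.5493 -0.0372  0.2783]
```

Tracking is clean (rms 0.1–0.3 px): amplitude 28.8 px ≈ 0.167 rad at about 172 px/rad, matching the simulation. Next I plan the cancelling move onto the pan.

```bash
cat > corr.py <<'E'
import sys
from plan import *
th,w,D,n=[float(a) for a in sys.argv[1:5]];n=int(n)
f=lambda d:[sim(d,th,w,None,2)[-1,0]*10,sim(d,th,w,None,2)[-1,1]/W*10,(sum(d)-D)*100]
r=minimize(lambda d:np.sum(np.diff(np.r_[0,d,0])**2)*1e3+np.sum(np.square(d))*100,np.full(n,D/n),method="SLSQP",bounds=[(-.045,.045)]*n,constraints={"type":"eq","fun":f})
d=r.x.round(4);s=sim(d,th,w,None,2)
print(r.success,d.tolist(),d.sum().round(4),"amp",amp(s),"max",abs(s[:,0]).max(),"x",s[:,2].min(),s[:,2].max())
E
for n in 10 12 15; do python3 corr.py .089 .61 -.0893 $n; done
```

```text
True [0.0035, 0.0059, 0.0052, 0.0008, -0.0065, -0.0149, -0.0219, -0.0249, -0.0225, -0.014] -0.0893 amp 0.00016049182966590989 max 0.15639065081725523 x -0.08929872222468889 0.015115238184381038
True [0.0066, 0.0087, 0.0061, -0.0003, -0.0087, -0.0165, -0.0216, -0.0227, -0.0196, -0.0135, -0.0066, -0.0013] -0.0894 amp 0.00011758644535538337 max 0.14971525393499233 x -0.08939987741126694 0.021160360101596828
True [0.0037, 0.0047, 0.0024, -0.0028, -0.0096, -0.0162, -0.0207, -0.022, -0.0196, -0.0143, -0.0074, -0.0007, 0.0039, 0.0055, 0.0039] -0.0892 amp 0.00034555471510188697 max 0.1569115894322987 x -0.10224893691705704 0.010265071409281264
```

Emit:
arm_command([
  {"grip":1,"dx":0,"dy":0.0066,"dz":0,"spin":0},
  {"grip":1,"dx":0,"dy":0.0087,"dz":0,"spin":0},
  {"grip":1,"dx":0,"dy":0.0061,"dz":0,"spin":0},
  {"grip":1,"dx":0,"dy":-0.0003,"dz":0,"spin":0},
  {"grip":1,"dx":0,"dy":-0.0087,"dz":0,"spin":0},
  {"grip":1,"dx":0,"dy":-0.0165,"dz":0,"spin":0},
  {"grip":1,"dx":0,"dy":-0.0216,"dz":0,"spin":0},
  {"grip":1,"dx":0,"dy":-0.0227,"dz":0,"spin":0},
  {"grip":1,"dx":0,"dy":-0.0196,"dz":0,"spin":0},
  {"grip":1,"dx":0,"dy":-0.0135,"dz":0,"spin":0},
  {"grip":1,"dx":0,"dy":-0.0066,"dz":0,"spin":0},
  {"grip":1,"dx":0,"dy":-0.0013,"dz":0,"spin":0},
])

```text
t: 11.22
tool_pos: [0.5477, -0.1267, 0.2783]
orientation: [0.01, 1.0, -0.0, 0.002]
contact_force: [3.1, 2.9, 5.5]
gripper_width: 0.0234
gripper_force: 61.1
```

```bash
python3 meas.py 3 30; python3 - <<'E'
from h import *
import cv2
from station import env
r=env.read_camera("top");cv2.imwrite("pics/t3.png",cv2.resize(r["img"][145:245,230:380],None,fx=5,fy=5,interpolation=cv2.INTER_CUBIC))
r=env.read_camera("side");cv2.imwrite("pics/s3full.png",r["img"])
E
```

```text
L [-20.  -19.3 -18.4 -17.7 -16.7 -15.8 -14.9 -14.  -13.4 -12.8 -12.4 -12.1
 -12.1 -12.2 -12.6 -13.1 -13.8 -14.3 -15.2 -16.2 -17.1 -18.  -18.6 -19.3
 -19.8 -20.2 -20.4 -20.3 -20.1 -19.7] ncc 0.97 scale 1.02 1.02 fit [ -2.99   2.9  -16.24] amp 4.17 rms 0.09
R [-21.  -20.3 -19.4 -18.4 -17.8 -16.8 -15.8 -14.9 -14.1 -13.9 -13.  -13.1
 -13.  -13.2 -13.1 -13.7 -14.5 -15.3 -16.2 -17.2 -17.8 -18.8 -19.6 -20.3
 -20.9 -21.3 -21.5 -21.4 -21.1 -20.7] ncc 0.97 scale 0.9800000000000001 1.0 fit [ -3.1    2.96 -17.18] amp 4.29 rms 0.13
t 12.725 tcp [ 0.5477 -0.1268  0.2783]
```

View pics/t3.png

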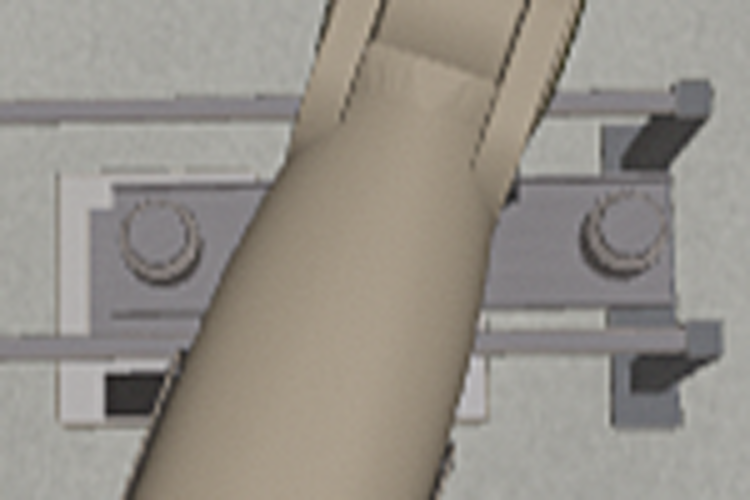

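The residual rocking is about 0.025 rad and the trolley is at y = −0.1268 over the pan (about −0.1265). The top view shows the arm above it with the tray straddling it. I'll hold still, then release and retreat upward.

Emit:
arm_command([
  {"grip":1,"dx":0,"dy":0,"dz":0,"spin":0},
  {"grip":1,"dx":0,"dy":0,"dz":0,"spin":0},
  {"grip":1,"dx":0,"dy":0,"dz":0,"spin":0},
  {"grip":1,"dx":0,"dy":0,"dz":0,"spin":0},
  {"grip":1,"dx":0,"dy":0,"dz":0,"spin":0},
  {"grip":1,"dx":0,"dy":0,"dz":0,"spin":0},
  {"grip":1,"dx":0,"dy":0,"dz":0,"spin":0},
  {"grip":1,"dx":0,"dy":0,"dz":0,"spin":0},
  {"grip":1,"dx":0,"dy":0,"dz":0,"spin":0},
  {"grip":1,"dx":0,"dy":0,"dz":0,"spin":0},
  {"grip":1,"dx":0,"dy":0,"dz":0,"spin":0},
  {"grip":1,"dx":0,"dy":0,"dz":0,"spin":0},
])

```text
t: 14.32
tool_pos: [0.5477, -0.1268, 0.2783]
orientation: [0.01, 1.0, -0.001, 0.002]
contact_force: [2.2, -0.5, 4.9]
gripper_width: 0.0234
gripper_force: 61.0
```

Emit:
arm_command([
  {"grip":1,"dx":0,"dy":0,"dz":0,"spin":0},
  {"grip":1,"dx":0,"dy":0,"dz":0,"spin":0},
  {"grip":1,"dx":0,"dy":0,"dz":0,"spin":0},
  {"grip":1,"dx":0,"dy":0,"dz":0,"spin":0},
  {"grip":1,"dx":0,"dy":0,"dz":0,"spin":0},
  {"grip":1,"dx":0,"dy":0,"dz":0,"spin":0},
  {"grip":1,"dx":0,"dy":0,"dz":0,"spin":0},
  {"grip":1,"dx":0,"dy":0,"dz":0,"spin":0},
])

```text
t: 15.32
tool_pos: [0.5477, -0.1268, 0.2783]
orientation: [0.01, 1.0, -0.001, 0.002]
contact_force: [2.6, -1.3, 5.6]
gripper_width: 0.023
gripper_force: 61.0
```

Emit:
arm_command([
  {"grip":0,"dx":0,"dy":0,"dz":0,"spin":0},
  {"grip":0,"dx":0,"dy":0,"dz":0,"spin":0},
  {"grip":0,"dx":0,"dy":0,"dz":0,"spin":0},
  {"grip":0,"dx":0,"dy":0,"dz":0,"spin":0},
  {"grip":0,"dx":0,"dy":0,"dz":0,"spin":0},
  {"grip":0,"dx":0,"dy":0,"dz":0,"spin":0},
  {"grip":0,"dx":0,"dy":0,"dz":-0.02,"spin":0},
  {"grip":0,"dx":0,"dy":0,"dz":-0.03,"spin":0},
  {"grip":0,"dx":0,"dy":0,"dz":-0.03,"spin":0},
  {"grip":0,"dx":0,"dy":0,"dz":-0.02,"spin":0},
  {"grip":0,"dx":0,"dy":0,"dz":0,"spin":0},
])

```text
t: 16.7
tool_pos: [0.5472, -0.1266, 0.3789]
orientation: [0.01, 1.0, -0.001, 0.002]
contact_force: [-0.6, -0.6, -0.7]
gripper_width: 0.0854
gripper_force: 0.0
```

```bash
python3 - <<'E'
from station import env
import cv2,numpy as np
r=[env.read_camera("wrist") for _ in range(16)]
cv2.imwrite("pics/w4.png",np.hstack([cv2.resize(r[i]["img"],(400,300)) for i in(0,15)]))
cv2.imwrite("pics/w4f.png",r[15]["img"]);np.savez("wrist.npz",K=r[15]["intrinsics"],E=r[15]["extrinsics"])
o=env.observe();print(o["t"],o["tool_pos"],o["contact_force"])
E
```

```text
17.5 [ 0.54653031 -0.12629935  0.37730142] [-0.54234769 -0.05179267 -0.35166089]
```

View pics/w4f.png

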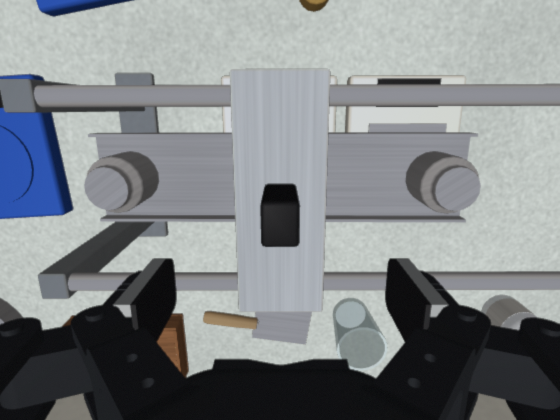

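The trolley is free and the tray is level, with lids at u = 110 and 452. The deck centre is at u≈280 against the round balance's centre at u≈279. It is centred, so I'm handing in.

```bash
python3 -c "
from station import env
print(env.finish_job())"
```

```text
the job is handed in; nothing more can be done
None
```

The job is handed in, but no verdict came back. By my measurements the tray came off the stand cleanly and its rocking was calmed to about 0.025 rad. It was centred to within a few mm over the round pan and held still there for over 3 s, then the handle was let go and the arm moved clear.

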